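# Moisture reading on a board lying on the tilting stand

## Task

Take a moisture reading of the dark board on the sloping stand: lift the moisture meter out of its cradle and press it square onto the board with the whole of its round sensor pad inside the chalk circle and the meter lying lengthwise along the grain (the board's long side). The pad is sprung: push until it has gone in about half-way, neither just touching nor bottomed, and keep it there dead still for two seconds. Then lay the meter back down level in its cradle, display up; do not shift the board, push the stand down or disturb the tools round about.

Things in the scene. Friction and masses are not known exactly. Their poses are not given: they have to be found in the camera images.
- meter: Handheld pinless moisture meter, loose, about 0.24 kg: grey box 150 long (x) x 46 wide (y) x 36 mm high (z, to the display side). Origin: centre of the housing's underside. Display and keys on top, almost flush. Under it, at x = +25, y = 0 mm, is the round sensor pad. It starts at home in its cradle, axes parallel to the cradle's.
- grip (a point): Where the meter is best held: centre of its two ribbed rubber flanks, at (25, 0, 24) mm in its frame, straight above the pad. The flanks run from x = -3 to +53 mm and are 46 mm apart in y; take it from above with a finger on each, the fingertips no lower than 3 mm above the underside. Axes as the meter's.
- pad_face (a point): Centre of the outer face of the sensor pad, a steel disc of 34 mm diameter that stands out 10 mm below the meter's underside: at (25, 0, -10) mm in the meter's frame with the pad out. The pad slides straight in (+z) on a spring of 2 N/mm without preload and bottoms after 8 mm; half-way is 4 mm, about 8 N. This point moves with it. Axes as the meter's.
- cradle: Black cradle for the meter, fixed on the bench, 186 (x) x 78 (y) mm. Origin: centre of its underside. Two cross saddles, 16 mm wide, at x = -52 and +62 mm, carry the meter; lips beside them and end stops rise to z = 47 mm and leave it 5 mm of play each way in y, 6 mm in x. Between the saddles nothing stands above z = 18 mm: room for fingers beside the meter.
- home (a point): Point of the cradle where the meter's origin rests, at (0, 0, 36) mm in the cradle's frame (saddle tops); the meter's axes then lie as the cradle's. Axes as the cradle's.
- board: Dark planed board, 220 (x, up the slope) x 315 (y, level, along the grain) x 18 mm (z, out of its face). Origin: centre of its underside. It lies on the soft liner of a stand's sloping top (15 to 29 degrees, facing the robot), against a low ledge: it sinks a few mm when pressed, slips along the ledge if dragged with over 6 N, and the stand sinks under about 25 N.
- circle (a point): Centre of the chalk circle on the board's face, 60 mm in diameter (thin white line), at (12, 45, 18) mm in the board's frame. Axes as the board's, z square out of the face. The ledge's top is 5 mm below the face; nothing stands above the face.
- tape_measure: Tape measure lying on the bench, 71 x 76 x 34 mm, a bystander. Origin: centre of its underside.
- caliper: Steel slide caliper lying flat, 67 x 230 x 10 mm, long side along y, a bystander. Origin: centre of its underside.
- try_square: Try square with wooden stock and steel blade, 115 x 183 x 18 mm, lying flat, a bystander. Origin: centre of its underside.

How it is judged:
By the outcome, as a careful person would: the job done as asked, in the order asked, and still so for the second after the job is handed in, with the robot touching nothing.
It also fails if it takes over 58 s, if anything falls off the work surface, if the arm or the gripper's body presses on something with over 40 N, if the wrist force passes 120 N, or if a joint passes its speed limit or range.

## Robot

A 6-joint arm with a two-finger parallel gripper is mounted at the origin on a cart in front of the work surface, level with it; the furniture and walls round the work are solid. World frame = base frame: x ahead of the robot, y to its left, z up, the work surface at z = 0. Lengths are in m, angles in rad, forces in N, time in s.
With the tool pointing down it reaches from about 0.3 to 1 m from the base axis. Payload 5.1 kg.
Tool frame: the origin (TCP) lies midway between the tips of the shut fingers; the grasp point (between the pads) lies 19 mm behind it; z points along the fingers, y is the line along which they close (so a half turn about z gives the same grasp; the last joint's range is limited). The gripper opens to 95 mm and grips with 3 to 60 N. Pads are 20 mm wide; open, the fingers measure 119 mm over their backs; the gripper's body (75 mm by 180 mm) begins 59 mm behind the grasp point.
Start: joints at [-1.304, 0.124, 1.65, -0, 1.367, -0.083], TCP at [0.223, -0.611, 0.215] pointing down, gripper open.
Joint ranges: [-2.61, 2.61], [-1.02, 2.33], [0.03, 2.71], [-1.35, 4.49], [0.32, 2.68], [-2.91, 2.91]. Speed limits (rad/s): [2.57, 2.57, 3.14, 3.14, 3.14, 3.14].

## Interface

Orientations are given as a rotation vector (axis times angle).
In Python, from workcell import get_state, camera, close_job, cut_out gives the robot as it stands. The module is installed in compiled form; this text tells all that it offers.
- The arm moves only by the tool apply_moves, never from a script. Its argument "series" is a list that holds one entry, the list of rows, each a list of 7 numbers: the shift along the tool's x, y, z each as a share of 200 mm, from -1 to 1, then the turn, a rotation vector about the tool's x, y, z each as a share of 0.5 rad, from -1 to 1, then the closure, from 0 (fully open) to 1 (shut). In form: [[[x, y, z, ax, ay, az, gripper], ...]]. A call has 1 to 5 rows; each row shifts and turns the commanded pose from where the row before left it, along the tool's axes as they then stand; what a row does not reach is not made up. A row lasts 1/10 s, in which the tool goes at most 50 mm and 8.59 degrees, less where a joint would pass 70% of its speed; a pose out of reach is approached as far as the arm can. A call with a number of a shift or a turn outside -1 to 1 is refused whole. A call with a gripper value outside its range is refused whole. The fingers move at their own pace and stop on an object; the grip force is fixed at half the most. Time passes only in rows, so rows that do not move let the fingers close. It gives the time, the measured TCP pose, the force, the opening and the grip force at its end, in the units of the state.
- get_state(): the state, without advancing time (a new reading comes with each control period).
- camera(name): name is "side" or "top"; returns a dict with "img" (400x640x3 uint8, red, green, blue), "depth" (400x640 float32, m along the optical axis (not along the pixel's ray), 0 where there is no reading), "intrinsics" (3x3 intrinsics, pixels), "k1" (the pictures are not rectified: a ray, as slopes to the right and down, at radius r is drawn at 1 + k1 r^2 times it, then the intrinsics apply), "cam_to_world" (4x4, takes a point from camera to world coordinates). Camera axes: x right, y down, z forward; pixel columns grow to the right and rows downward; lengths in m; the calibration is good to about 2 mm. A picture is of the moment at which its call begins.
- close_job(): hands the job in; it is judged then, once.
Trained networks look in a picture, given as the dict that the camera call returned (one of the last four; its "shot" number tells which), for a name from the list of things; names that differ only in an ending like _2 or _b are one class to them, and where a whole thing is asked for, a point or a joint stands for the part that bears it (a point fixed in the world has none). Each returns a list of dicts, best first, with "p" (0 to 1); they miss things now and then, are a little off and sometimes report something else, mostly with a low value. They report only what shows in the picture. A call takes as long as a camera call.
- cut_out(target, picture): "pixels" (400x640 bool, what is visible of it) and "location" ([column, row] in pixels, amid what is visible of it).
The state is a dict: "time": time; "joint_pos": joint angles; "joint_velocities": joint speeds; "joint_torque": joint torques, N m; "ee_pos": TCP position; "tool_rot": TCP orientation; "force": force on the tool from outside, world axes, zero at the start; "ft_torque": the same for the moment, N m; "grip_width": finger opening in m; "finger_force": force on a finger pad.
Only numpy, scipy, OpenCV 4.12 (cv2) and the standard library are available. Lean on these libraries where they do the work, as an engineer would, in place of code of your own. Each camera call takes 0.05 s, during which the arm holds its last target. There are 200 camera calls.

## Working session

There is one attempt and no reset: what is moved stays moved. The work goes in short steps, Python scripts to look and compute and a tool call to move; the robot and the scene stay as the last step left them, time stands still between calls to the robot, and variables do not carry over. Pictures are saved under pics/ and viewed, at most 10 in all, crops included, and the job is handed in when it is done.

Besides the shell and the picture viewer there is one more tool, called as name([rows], argument=value, ...), one row to a line, values as JSON. apply_moves: Moves the arm, as the interface text tells. Shift numbers are shares of 200 mm and turn numbers shares of 0.5 rad, none past 1 either way. Its arguments: {"type":"object","properties":{"series":{"type":"array"}},"required":["series"]}

```bash
mkdir -p pics
cat > h.py <<'E'
import numpy as np, cv2, pickle
from scipy.spatial.transform import Rotation as R
from workcell import get_state, camera, close_job, cut_out
def cloud(c):
    K=c["intrinsics"];h,w=c["depth"].shape
    u,v=np.meshgrid(np.arange(w),np.arange(h))
    p=np.stack([u,v],-1).reshape(-1,1,2).astype(float)
    n=cv2.undistortPoints(p,K,np.array([c["k1"],0,0,0.])).reshape(h,w,2)
    d=c["depth"][...,None]
    P=np.concatenate([n*d,d],-1)
    T=c["cam_to_world"]
    W=P@T[:3,:3].T+T[:3,3]
    W[c["depth"]==0]=np.nan
    return W
E
python3 - <<'E'
from h import *
s=get_state();print(s["ee_pos"],s["tool_rot"],s["time"],s["force"],s["grip_width"])
for n in("top","side"):
    c=camera(n);W=cloud(c);cv2.imwrite(f"pics/{n}0.png",c["img"][...,::-1]);print(n,c["k1"],c["cam_to_world"][:3,3].round(3))
    np.savez(f"{n}0.npz",W=W,img=c["img"])
    for t in("meter","cradle","board","circle","tape_measure","caliper","try_square"):
        for r in cut_out(t,c)[:2]:
            m=r["pixels"];np.save(f"{n}_{t}.npy",m) if r is not None else 0
            q=W[m];q=q[~np.isnan(q[:,0])]
            print(t,round(r["p"],2),np.round(r["location"]),m.sum(),np.median(q,0).round(3) if len(q) else None, np.percentile(q,[2,98],axis=0).round(3).tolist() if len(q) else None)
E
```

```text
[ 0.22255916 -0.61002783  0.21342124] [-3.09169155e+00 -5.46259034e-01  3.07333608e-04] 0.0 [ 0.28561941 -0.26670171  0.4758406 ] 0.09538958060809181
top -0.10073544179191132 [ 0.2   -0.159  1.784]
meter 0.57 [338. 213.] 611 [ 0.468 -0.228  0.073] [[0.437, -0.3, 0.047], [0.5, -0.159, 0.082]]
cradle 0.37 [338. 213.] 605 [ 0.468 -0.228  0.073] [[0.437, -0.3, 0.05], [0.5, -0.159, 0.082]]
board 0.82 [213. 165.] 5672 [0.638 0.182 0.124] [[0.532, 0.031, 0.073], [0.739, 0.338, 0.172]]
board 0.3 [320. 160.] 411 [ 0.66  -0.188  0.008] [[0.604, -0.265, -0.004], [0.786, -0.147, 0.017]]
circle 0.71 [213. 164.] 5624 [0.638 0.183 0.125] [[0.534, 0.033, 0.073], [0.739, 0.337, 0.172]]
tape_measure 0.81 [263. 242.] 358 [0.376 0.031 0.031] [[0.345, -0.004, 0.012], [0.412, 0.063, 0.039]]
caliper 0.83 [319. 159.] 454 [ 0.667 -0.192  0.008] [[0.602, -0.268, -0.005], [0.788, -0.144, 0.017]]
try_square 0.98 [410. 232.] 513 [ 0.401 -0.498  0.013] [[0.307, -0.545, 0.001], [0.501, -0.448, 0.026]]
side -0.02510120368506518 [0.034 1.296 0.63 ]
meter 0.7 [340. 194.] 326 [ 0.46  -0.185  0.069] [[0.432, -0.295, 0.044], [0.492, -0.149, 0.073]]
cradle 0.68 [345. 212.] 436 [ 0.444 -0.149  0.018] [[0.416, -0.291, -0.002], [0.484, -0.133, 0.044]]
tape_measure 0.9 [351. 243.] 421 [0.369 0.058 0.026] [[0.336, 0.006, 0.002], [0.405, 0.072, 0.032]]
caliper 0.63 [298. 210.] 73 [ 0.609 -0.184  0.004] [[0.57, -0.213, -0.003], [0.629, -0.059, 0.045]]
caliper 0.27 [345. 211.] 525 [ 0.447 -0.153  0.018] [[0.415, -0.308, -0.004], [0.512, -0.132, 0.05]]
try_square 0.83 [392. 181.] 247 [ 0.351 -0.492  0.008] [[0.298, -0.542, -0.002], [0.493, -0.438, 0.017]]
```

Run:
```python
import cv2,numpy as np
t=cv2.imread("pics/top0.png")
cv2.imwrite("pics/topc.png",cv2.resize(t[90:270,140:440],None,fx=2.6,fy=2.6,interpolation=cv2.INTER_CUBIC))
s=cv2.imread("pics/side0.png")
cv2.imwrite("pics/sidec.png",cv2.resize(s[100:300,200:460],None,fx=3,fy=3,interpolation=cv2.INTER_CUBIC))
```

```text
(no output)
```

View pics/topc.png

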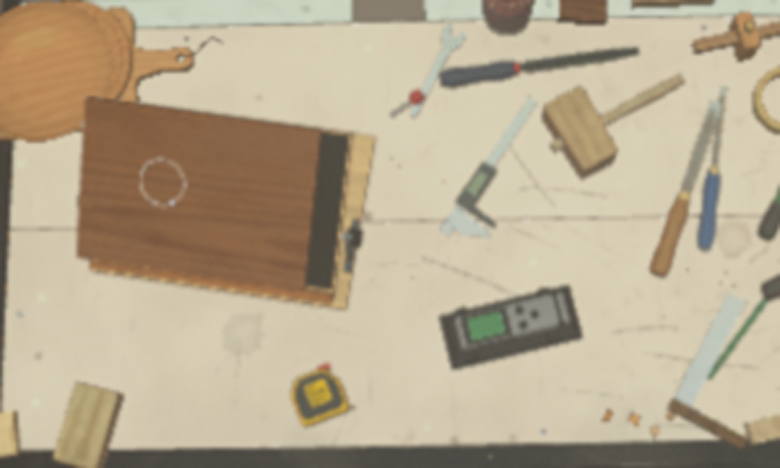

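View pics/sidec.png

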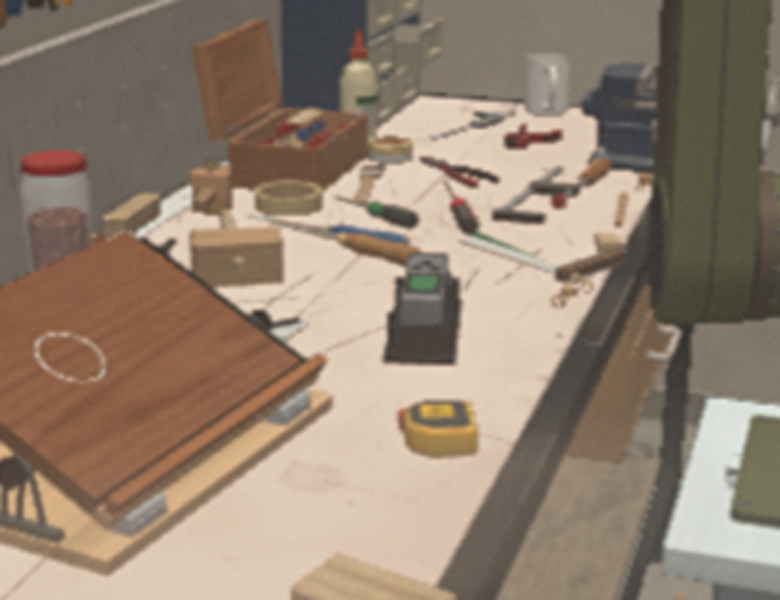

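The top crop shows the chalk circle at about (162,181), which is full-image (202,160). The meter sits in its cradle at about (512,328), with the green display towards +y. The tape measure is at (320,397). The side crop confirms the tilted board with its ledge, and the meter display-up. Next I'll measure the poses precisely and find which end of the meter is +x.

Run:
```python
from h import *
for n in("top","side"):
    d=np.load(f"{n}0.npz");W=d["W"];img=d["img"].astype(int)
    # board plane
    if n=="top":
        m=np.load("top_board.npy") if False else None
    b0=(W[...,0]>.5)&(W[...,0]<.78)&(W[...,1]>.0)&(W[...,1]<.37)&(W[...,2]>.06)&(W[...,2]<.2)
    r,g,b=[img[...,i] for i in range(3)]
    brown=b0&(r-b>25)&(r<175)
    P=W[brown]
    for _ in range(4):
        c=P.mean(0);nn=np.linalg.svd(P-c,full_matrices=False)[2][2];nn*=np.sign(nn[2])
        e=(P-c)@nn;P=P[abs(e)<max(2*e.std(),.002)]
    print(n,"plane",c.round(4),nn.round(4),"tilt",np.degrees(np.arccos(nn[2])).round(2),e.std(),len(P))
    ex0=np.array([1,0,-nn[0]/nn[2]]);ex0/=np.linalg.norm(ex0);ey0=np.cross(nn,ex0)
    on=brown&(abs((W-c)@nn)<.006)
    on=cv2.morphologyEx(on.astype(np.uint8),cv2.MORPH_CLOSE,np.ones((9,9)));
    k,lab,st,_=cv2.connectedComponentsWithStats(on);on=lab==1+st[1:,4].argmax()
    Q=W[on&~np.isnan(W[...,0])]-c
    uv=np.stack([Q@ex0,Q@ey0],1).astype(np.float32)
    print("rect",cv2.minAreaRect(uv*1000)); 
    wh=b0&(r>150)&(g>130)&(b>110)&cv2.erode(on.astype(np.uint8),np.ones((5,5))).astype(bool)
    S=W[wh];vv,uu=np.nonzero(wh);print("white",len(S),uu.min(),uu.max(),vv.min(),vv.max())
    uvS=np.stack([(S-c)@ex0,(S-c)@ey0],1)
    A=np.c_[2*uvS,np.ones(len(uvS))];w=np.ones(len(A))
    for _ in range(8):
        s=np.linalg.lstsq(A*w[:,None],(uvS**2).sum(1)*w,rcond=None)[0]
        rad=np.sqrt(s[2]+s[0]**2+s[1]**2);w=(abs(np.linalg.norm(uvS-s[:2],axis=1)-rad)<.006).astype(float)
    C=c+s[0]*ex0+s[1]*ey0
    print("circle",C.round(4),"rad",rad.round(4),w.sum(), "boardaxes",ex0.round(4),ey0.round(4),"uv",s[:2])
    # meter top
    mm=(abs(W[...,0]-.47)<.09)&(abs(W[...,1]+.228)<.13)
    t=mm&(W[...,2]>.06)&(W[...,2]<.09)
    q=W[t];print("metertop",len(q),q.mean(0).round(4),np.percentile(q[:,2],[5,50,95]).round(4),cv2.minAreaRect((q[:,:2]*1000).astype(np.float32)))
    t=mm&(W[...,2]>.012)
    q=W[t];print("cradle+m",cv2.minAreaRect((q[:,:2]*1000).astype(np.float32)))
t=cv2.imread("pics/top0.png");s=cv2.imread("pics/side0.png")
a=cv2.resize(t[190:240,300:375],(750,300)[:1]+(500,),interpolation=cv2.INTER_CUBIC)[:, :]
b=cv2.resize(s[175:230,320:365],None,fx=8,fy=8,interpolation=cv2.INTER_CUBIC)
o=np.zeros((500,800,3),np.uint8);a=cv2.resize(a,(430,287));o[:287,:430]=a;o[:b.shape[0],435:435+b.shape[1]]=b
cv2.imwrite("pics/met.png",o)
```

```text
top plane [0.6323 0.1828 0.1213] [-0.4585  0.0773  0.8853] tilt 27.71 0.0033620014029715215 5246
rect ((-5.636909484863281, -12.067474365234375), (352.23541259765625, 233.23812866210938), 81.33499145507812)
white 16 194 211 151 168
circle [0.6528 0.2264 0.1281] rad 0.0305 16.0 boardaxes [0.888  0.     0.4599] [ 0.0356  0.997  -0.0686] uv [0.02130401 0.04375622]
metertop 579 [ 0.4693 -0.2288  0.0729] [0.0651 0.0732 0.08  ] ((467.4308166503906, -229.70767211914062), (56.60216522216797, 149.5509796142578), 9.497407913208008)
cradle+m ((449.591064453125, -224.86553955078125), (174.98062133789062, 215.0338592529297), 14.81464958190918)
side plane [0.6308 0.2054 0.1177] [-0.4505  0.0774  0.8894] tilt 27.2 0.0016007282865046 5901
rect ((-16.26974105834961, -99.3199462890625), (488.8530578613281, 234.52626037597656), 81.57271575927734)
white 54 211 234 211 226
circle [0.651  0.2293 0.1258] rad 0.0299 54.0 boardaxes [0.8921 0.     0.4518] [ 0.035   0.997  -0.0691] uv [0.02170481 0.02403565]
metertop 248 [ 0.4625 -0.2135  0.0691] [0.0627 0.0698 0.0724] ((465.29742431640625, -223.02774047851562), (46.53900146484375, 160.0657958984375), 12.51489543914795)
cradle+m ((465.52276611328125, -225.5926513671875), (71.87223815917969, 182.55604553222656), 12.201491355895996)
```

View pics/met.png

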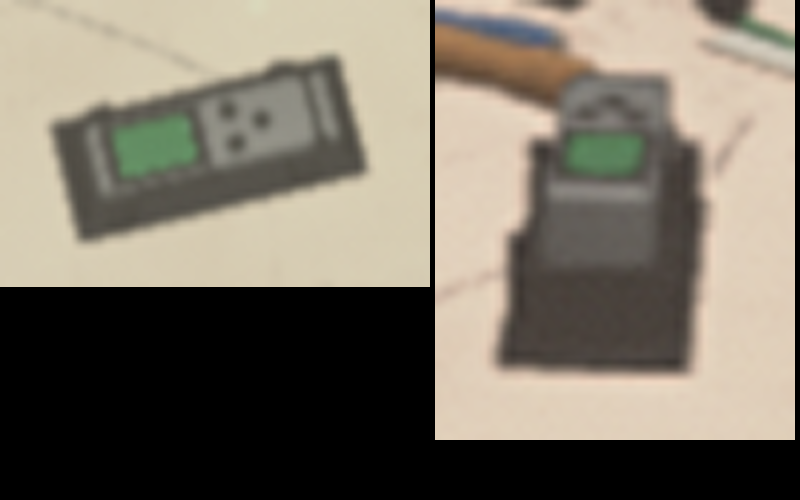

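The zoomed view shows the display end to the left (world +y). The far-side lips are at about (101,110) and (282,68) between ends at (55,125) and (340,60), which suggests meter +x points to world +y. I'll check this with a silhouette fit for both directions.

```bash
cat >> h.py <<'E'
def proj(c,P):
    T=np.linalg.inv(c["cam_to_world"]);P=P@T[:3,:3].T+T[:3,3]
    return cv2.projectPoints(P.reshape(-1,1,3),np.zeros(3),np.zeros(3),c["intrinsics"],np.array([c["k1"],0,0,0.]))[0].reshape(-1,2)
def box(x0,x1,y0,y1,z0,z1):
    return np.array([[x,y,z] for x in(x0,x1) for y in(y0,y1) for z in(z0,z1)])/1000.
E
cat > fit.py <<'E'
from h import *
from scipy.optimize import minimize
B=[box(-93,93,-39,39,0,18),box(-93,-83,-30,30,0,47),box(83,93,-30,30,0,47)]
for x in(-52,62): B+=[box(x-8,x+8,-36,-28,0,47),box(x-8,x+8,28,36,0,47)]
B+=[box(-75,75,-23,23,36,72)]
S=4
cams=[]
for n in("top","side"):
    c=camera(n);W=cloud(c);i=c["img"].astype(int)
    hsv=cv2.cvtColor(c["img"],cv2.COLOR_RGB2HSV)
    mn=proj(c,np.array([[.467,-.228,.04]]))[0]
    big=cv2.resize(c["img"],None,fx=S,fy=S,interpolation=cv2.INTER_CUBIC).astype(int)
    m=(big[...,0]<150)&((big[...,0]-big[...,2])<40)
    yy,xx=np.mgrid[:m.shape[0],:m.shape[1]]/S
    roi=(abs(xx-mn[0])<45)&(abs(yy-mn[1])<34) if n=="top" else (abs(xx-mn[0])<20)&(yy-mn[1]>-24)&(yy-mn[1]<26)
    cams.append((c,m&roi,roi))
def sil(c,p,roi):
    r=R.from_euler("z",p[2]).as_matrix();o=np.zeros(roi.shape,np.uint8)
    for b in B:
        q=(proj(c,b@r.T+[p[0],p[1],0])+.5)*S-.5
        cv2.fillConvexPoly(o,cv2.convexHull(np.round(q*16).astype(np.int32)),1,shift=4)
    return o.astype(bool)&roi
def cost(p,cs):
    return np.mean([1-(a:=sil(c,p,roi),(a&m).sum()/(a|m).sum())[1] for c,m,roi in cs])
for yaw in(1.78,1.78-np.pi):
  for nm,cs in(("both",cams),("top",cams[:1]),("side",cams[1:])):
    r=minimize(cost,[.467,-.228,yaw],args=(cs,),method="Nelder-Mead",options=dict(initial_simplex=np.array([[.467,-.228,yaw],[.475,-.228,yaw],[.467,-.22,yaw],[.467,-.228,yaw+.1]]),xatol=1e-4))
    print(nm,r.x[:2].round(4),np.degrees(r.x[2]).round(2),r.fun.round(4))
    if nm=="both":
      for (c,m,roi) in cams: a=sil(c,r.x,roi);print(" per",(a&m).sum()/(a|m).sum())
E
python3 fit.py
```

```text
both [ 0.4688 -0.2289] 103.63 0.1241
 per 0.9199732730263158
 per 0.8319080705505077
top [ 0.4697 -0.2294] 102.48 0.0789
side [ 0.4682 -0.2296] 104.05 0.1659
both [ 0.4687 -0.2288] -76.39 0.1261
 per 0.91872174270448
 per 0.8291189779079052
top [ 0.4696 -0.2278] -76.93 0.0785
side [ 0.4684 -0.2295] -76.05 0.1694
```

```bash
cat >> h.py <<'E'
def plan(p1,R1,grip,n=None,p0=None,R0=None,dec=2,v=.04,w=.11):
    """rows (rounded) from the present pose to p1,R1; prints in groups of 5"""
    if p0 is None: s=get_state();p0=s["ee_pos"];R0=R.from_rotvec(s["tool_rot"])
    p=np.array(p0);q=R0;rv=(R0.inv()*R1).as_rotvec()
    n=n or int(max(np.ceil(np.linalg.norm(p1-p)/v),np.ceil(np.linalg.norm(rv)/w),1));st=np.array(p0);rows=[]
    for k in range(1,n+1):
        tp=st+(p1-st)*k/n;tq=R0*R.from_rotvec(rv*k/n)
        a=np.round(q.inv().apply(tp-p)/.2,dec);b=np.round((q.inv()*tq).as_rotvec()/.5,dec)
        rows.append([*(a+0.),*(b+0.),grip]);p=p+q.apply(a*.2);q=q*R.from_rotvec(b*.5)
    for i in range(0,n,5): print("["+str([[round(float(x),dec) for x in r] for r in rows[i:i+5]]).replace(" ","")+"]")
    print("resid mm",((p-p1)*1000).round(2),"deg",np.degrees((q.inv()*R1).as_rotvec()).round(2))
    return p,q
def down(yaw): # tool z down, tool x at yaw
    c,s=np.cos(yaw),np.sin(yaw);return R.from_matrix(np.array([[c,s,0],[s,-c,0],[0,0,-1.]]))
YC=np.radians(102.8);C0=np.array([.469,-.229,0]);XC=np.array([np.cos(YC),np.sin(YC),0])
GR=C0+.025*XC
E
python3 - <<'E'
from h import *
s=get_state();print(s["ee_pos"],down(np.radians(20)).as_rotvec())
p,q=plan(GR+[0,0,.12],down(YC),0,n=16)
E
```

```text
[ 0.22275008 -0.61064614  0.21469849] [3.0938648  0.54553184 0.        ]
[[[0.11,-0.09,0.03,0.0,0.0,-0.18,0.0],[0.13,-0.09,0.03,0.0,0.0,-0.18,0.0],[0.13,-0.07,0.03,0.0,0.0,-0.18,0.0],[0.13,-0.06,0.03,0.0,0.0,-0.18,0.0],[0.14,-0.04,0.03,0.0,0.0,-0.18,0.0]]]
[[[0.14,-0.04,0.03,0.0,0.0,-0.18,0.0],[0.15,-0.02,0.03,0.0,0.0,-0.18,0.0],[0.15,-0.01,0.03,0.0,0.0,-0.18,0.0],[0.14,0.01,0.03,0.0,0.0,-0.18,0.0],[0.15,0.01,0.03,0.0,0.0,-0.19,0.0]]]
[[[0.14,0.04,0.03,0.0,0.0,-0.18,0.0],[0.14,0.04,0.03,0.0,0.0,-0.18,0.0],[0.14,0.06,0.02,0.0,0.0,-0.18,0.0],[0.13,0.07,0.03,0.0,0.0,-0.18,0.0],[0.12,0.08,0.03,0.0,0.0,-0.18,0.0]]]
[[[0.12,0.09,0.03,0.0,0.0,-0.18,0.0]]]
resid mm [-0.36 -0.06  0.67] deg [-0.    0.    0.04]
```

apply_moves([
  [[0.11,-0.09,0.03,0,0,-0.18,0],[0.13,-0.09,0.03,0,0,-0.18,0],[0.13,-0.07,0.03,0,0,-0.18,0],[0.13,-0.06,0.03,0,0,-0.18,0],[0.14,-0.04,0.03,0,0,-0.18,0]],
])

```text
time: 1.4
ee_pos: [0.2991, -0.4834, 0.1845]
tool_rot: [2.891, 1.228, 0.0]
force: [-0.6, 0.8, 0.0]
grip_width: 0.0952
finger_force: 0.0
```

apply_moves([
  [[0.14,-0.04,0.03,0,0,-0.18,0],[0.15,-0.02,0.03,0,0,-0.18,0],[0.15,-0.01,0.03,0,0,-0.18,0],[0.14,0.01,0.03,0,0,-0.18,0],[0.15,0.01,0.03,0,0,-0.19,0]],
])

```text
time: 1.9
ee_pos: [0.3729, -0.3558, 0.1547]
tool_rot: [2.539, 1.849, 0.0]
force: [0.1, 1.0, -0.1]
grip_width: 0.0949
finger_force: 0.0
```

apply_moves([
  [[0.14,0.04,0.03,0,0,-0.18,0],[0.14,0.04,0.03,0,0,-0.18,0],[0.14,0.06,0.02,0,0,-0.18,0],[0.13,0.07,0.03,0,0,-0.18,0],[0.12,0.08,0.03,0,0,-0.18,0]],
])

```text
time: 2.4
ee_pos: [0.4491, -0.2298, 0.1268]
tool_rot: [2.063, 2.369, 0.0]
force: [0.4, -0.4, 1.1]
grip_width: 0.0951
finger_force: 0.0
```

apply_moves([
  [[0.12,0.09,0.03,0,0,-0.18,0],[0,0,0,0,0,0,0],[0,0,0,0,0,0,0]],
])

```text
time: 2.7
ee_pos: [0.4632, -0.2044, 0.1207]
tool_rot: [-1.959, -2.456, 0.001]
force: [-0.4, -0.3, -0.1]
grip_width: 0.0952
finger_force: 0.0
```

apply_moves([
  [[0,0,0.1,0,0,0,0],[0,0,0.1,0,0,0,0],[0,0,0.1,0,0,0,0],[0,0,0.06,0,0,0,0],[0,0,0.04,0,0,0,0]],
])

```text
time: 3.2
ee_pos: [0.4625, -0.2053, 0.0399]
tool_rot: [-1.961, -2.454, 0.0]
force: [-0.1, 0.2, -0.5]
grip_width: 0.0951
finger_force: 0.0
```

apply_moves([
  [[0,0,0,0,0,0,0.4],[0,0,0,0,0,0,0.4],[0,0,0,0,0,0,0.4],[0,0,0,0,0,0,0.4],[0,0,0,0,0,0,0.4]],
])

```text
time: 3.7
ee_pos: [0.4635, -0.2049, 0.0413]
tool_rot: [1.958, 2.455, 0.0]
force: [-0.3, -0.1, 1.0]
grip_width: 0.0609
finger_force: 0.0
```

Run:
```python
from h import *
s=get_state();print(s["ee_pos"],s["force"],s["grip_width"],s["finger_force"],s["joint_pos"])
c=camera("top");q=proj(c,np.array([[.469,-.229,.05]]))[0].astype(int);a=cv2.resize(c["img"][q[1]-30:q[1]+30,q[0]-45:q[0]+45,::-1],None,fx=6,fy=6,interpolation=cv2.INTER_CUBIC)
c=camera("side");q=proj(c,np.array([[.469,-.229,.05]]))[0].astype(int);b=cv2.resize(c["img"][q[1]-30:q[1]+30,q[0]-20:q[0]+20,::-1],None,fx=6,fy=6,interpolation=cv2.INTER_CUBIC)
cv2.imwrite("pics/g1.png",np.hstack([a,b]))
```

```text
[ 0.46354634 -0.20485586  0.0413266 ] [-0.29460344 -0.13478778  0.95513502] 0.060870637109259794 0.0 [-5.22077734e-01 -1.54391642e-02  2.10745118e+00 -1.45198862e-05
  1.04834649e+00 -7.46207158e-01]
```

View pics/g1.png

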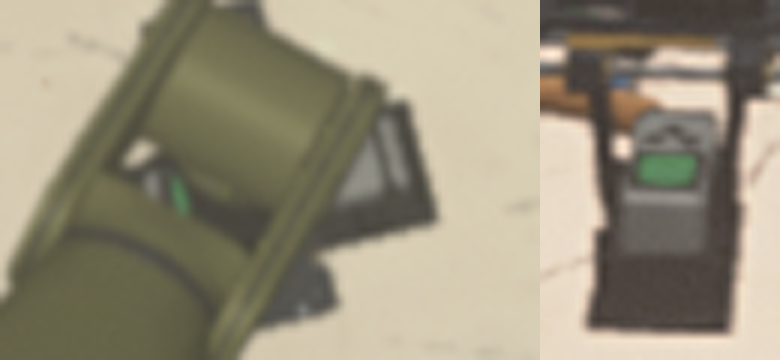

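The picture shows the fingers on both sides of the meter (side view columns ~610 and ~735, with the meter at 632–715), so it's centred. Closing now.

apply_moves([
  [[0,0,0,0,0,0,0.5],[0,0,0,0,0,0,0.6],[0,0,0,0,0,0,0.8],[0,0,0,0,0,0,1],[0,0,0,0,0,0,1]],
])

```text
time: 4.3
ee_pos: [0.4631, -0.2046, 0.0407]
tool_rot: [-1.959, -2.456, -0.0]
force: [0.4, -0.1, -0.5]
grip_width: 0.0457
finger_force: 30.0
```

apply_moves([
  [[0,0,0,0,0,0,1],[0,0,0,0,0,0,1],[0,0,-0.02,0,0,0,1],[0,0,-0.05,0,0,0,1],[0,0,-0.1,0,0,0,1]],
])

```text
time: 4.8
ee_pos: [0.4615, -0.2038, 0.0735]
tool_rot: [-1.957, -2.452, 0.001]
force: [-0.4, -0.6, -2.2]
grip_width: 0.0461
finger_force: 30.0
```

apply_moves([
  [[0,0,-0.15,0,0,0,1],[0,0,-0.15,0,0,0,1],[0,0,-0.15,0,0,0,1],[0,0,-0.1,0,0,0,1],[0,0,-0.05,0,0,0,1]],
])

```text
time: 5.3
ee_pos: [0.464, -0.2052, 0.1978]
tool_rot: [1.957, 2.452, 0.001]
force: [-0.5, -0.4, -2.2]
grip_width: 0.0456
finger_force: 30.0
```

Run:
```python
from h import *
s=get_state();print(s["ee_pos"],s["force"],s["ft_torque"],s["grip_width"],s["finger_force"])
c=camera("side");W=cloud(c);print([(r["p"],np.round(r["location"])) for r in cut_out("meter",c)],[(r["p"],np.round(r["location"])) for r in cut_out("pad_face",c)])
q=proj(c,s["ee_pos"][None])[0].astype(int);print(q);b=cv2.resize(c["img"][q[1]-35:q[1]+75,q[0]-40:q[0]+40,::-1],None,fx=5,fy=5,interpolation=cv2.INTER_CUBIC)
cv2.imwrite("pics/g2.png",b)
```

```text
[ 0.46400651 -0.20520543  0.19780408] [-0.52531807 -0.43974043 -2.24413949] [ 0.00861937 -0.11324705  0.00679412] 0.04557962663089273 29.999591410160065
[(0.68, array([341., 152.]))] [(0.22, array([229., 219.]))]
[341 154]
```

View pics/g2.png

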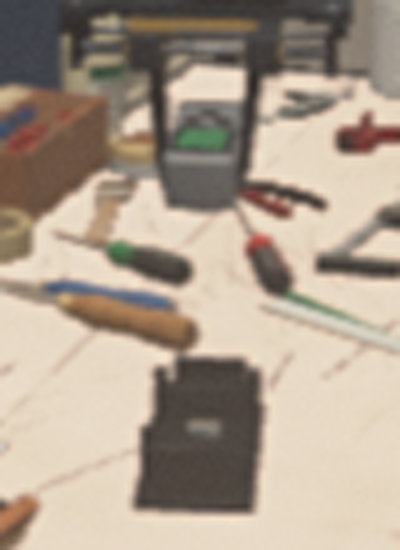

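The meter is held level in the fingers, and the cradle is empty below at about (205,430). I'll use the empty cradle's saddle profile to settle which end is +x.

Run:
```python
from h import *
YX=np.array([-np.sin(YC),np.cos(YC),0])
Ms=[];Z=[]
for k in range(6):
    c=camera("side");W=cloud(c);s=get_state();Ms.append(np.r_[s["force"],s["ft_torque"]])
    Z.append(np.stack([(W-C0)@XC,(W-C0)@YX,W[...,2]],-1))
print(np.mean(Ms,0).round(3),np.std(Ms,0).round(3))
A=np.median(Z,0).reshape(-1,3)
for yr in((-15,15),):
  for x in range(-100,104,6):
    m=(A[:,1]*1000>yr[0])&(A[:,1]*1000<yr[1])&(abs(A[:,0]*1000-x)<4)&(A[:,2]<.07)&(A[:,2]>-.02)
    print(x,m.sum(),np.round(np.percentile(A[m,2],[10,50,90])*1000,0) if m.sum() else "")
i=c["img"].astype(int);q=proj(c,np.array([[.469,-.229,.02]]))[0].astype(int);print(q)
g=i[190:222,330:356].sum(2)//3
print(g)
for x in(-52,62,-62,52,25,-25):
    print(x,[proj(c,(C0+XC*(x+dx)/1000+[0,0,.036])[None])[0].round(1).tolist() for dx in(-8,8)],proj(c,(C0+XC*x/1000+[0,0,.018])[None])[0].round(1))
```

```text
[-0.061  0.235 -2.377  0.032 -0.111  0.006] [0.481 0.417 0.278 0.022 0.014 0.036]
-100 0 
-94 0 
-88 5 [36. 41. 41.]
-82 42 [28. 35. 41.]
-76 7 [34. 39. 41.]
-70 0 
-64 0 
-58 3 [33. 33. 34.]
-52 9 [19. 34. 35.]
-46 52 [12. 22. 33.]
-40 28 [12. 20. 31.]
-34 4 [ 9. 12. 14.]
-28 10 [ 8. 14. 15.]
-22 8 [ 7. 14. 15.]
-16 16 [ 8. 12. 14.]
-10 4 [ 9. 10. 12.]
-4 0 
2 0 
8 0 
14 0 
20 0 
26 0 
32 0 
38 0 
44 0 
50 0 
56 6 [33. 34. 34.]
62 8 [34. 34. 35.]
68 0 
74 0 
80 1 [41. 41. 41.]
86 87 [ 9. 25. 40.]
92 76 [-1. 13. 36.]
98 15 [-3. -2.  6.]
[340 204]
[[218 219 223 224 221 191 128 105 120 137 139 134 134 141 150 154 153 151
  152 162 194 216 219 216 215 216]
 [215 212 208 210 206 168  98  70  73  72  71  71  71  76  81  84  84  82
   83 102 159 205 212 214 216 215]
 [210 191 141 133 155 148  91  61  62  63  63  63  65  64  64  63  64  63
   64  79 115 146 167 195 215 215]
 [205 163  91  84 125 144  92  66  65  66  67  67  68  67  67  70  67  67
   67  75  84  87 113 173 210 202]
 [207 164  91  75 118 136  91  65  68  69  71  68  69  69  67  67  68  67
   68  76  77  70  91 159 202 184]
 [
[... 2544 characters left out ...]
71  72  74  74  72  74  74  73  74
   75  71  74 108 169 215 218 216]
 [ 68  68  67  68  71  72  73  73  74  75  74  75  74  76  76  76  74  76
   74  73  74 111 175 213 217 215]
 [102 102  96  86  83  83  83  86  81  75  72  75  72  74  72  66  67  69
   66  65  71 121 186 216 217 215]
 [179 178 169 156 151 153 152 151 145 137 133 134 133 135 131 125 126 125
  124 123 126 153 196 216 217 215]]
-52 [[341.8, 193.8], [341.6, 195.4]] [341.6 199.6]
62 [[339.8, 205.9], [339.5, 207.7]] [339.5 212. ]
-62 [[342.0, 192.9], [341.7, 194.4]] [341.8 198.6]
52 [[340.0, 204.7], [339.6, 206.5]] [339.7 210.8]
25 [[340.5, 201.8], [340.2, 203.5]] [340.2 207.8]
-25 [[341.4, 196.6], [341.1, 198.2]] [341.1 202.4]
```

The saddle tops show at x≈−52 and x≈+62, so meter +x does point to world +y. Next I'll plan the transfer over the board.

```bash
cat >> h.py <<'E'
t,a=np.radians(27.45),np.radians(-9.65)
N=np.array([-np.sin(t)*np.cos(a),-np.sin(t)*np.sin(a),np.cos(t)])
YB=np.array([-np.sin(a),np.cos(a),0]);CC=np.array([.652,.228,.127])
RB=R.from_matrix(np.stack([YB,np.cross(-N,YB),-N],1))
E
python3 - <<'E'
from h import *
p,q=plan(CC+N*.135,RB,1,n=15)
plan(CC+N*.045,RB,1,n=4,p0=p,R0=q)
E
```

```text
[[[0.13,0.07,-0.02,-0.06,-0.01,0.05,1.0],[0.14,0.08,-0.01,-0.07,-0.02,0.05,1.0],[0.14,0.06,-0.02,-0.06,-0.01,0.05,1.0],[0.14,0.07,-0.01,-0.06,-0.01,0.06,1.0],[0.14,0.06,-0.02,-0.07,-0.01,0.05,1.0]]]
[[[0.14,0.06,-0.01,-0.06,-0.02,0.05,1.0],[0.15,0.06,-0.01,-0.06,-0.01,0.05,1.0],[0.14,0.05,-0.01,-0.07,-0.01,0.05,1.0],[0.15,0.05,-0.01,-0.06,-0.01,0.05,1.0],[0.15,0.04,-0.01,-0.06,-0.02,0.05,1.0]]]
[[[0.14,0.04,0.0,-0.07,-0.01,0.05,1.0],[0.15,0.04,-0.01,-0.06,-0.01,0.06,1.0],[0.15,0.04,-0.01,-0.06,-0.02,0.05,1.0],[0.16,0.03,-0.01,-0.07,-0.01,0.05,1.0],[0.15,0.02,0.0,-0.06,-0.01,0.05,1.0]]]
resid mm [-0.29  0.51 -1.25] deg [ 0.01 -0.01 -0.02]
[[[0.0,0.0,0.11,0.0,0.0,0.0,1.0],[0.0,0.0,0.11,0.0,0.0,0.0,1.0],[0.0,0.0,0.11,0.0,0.0,0.0,1.0],[0.0,0.0,0.12,0.0,0.0,0.0,1.0]]]
resid mm [-0.27  0.53 -1.24] deg [ 0.01 -0.01 -0.02]
```

apply_moves([
  [[0.13,0.07,-0.02,-0.06,-0.01,0.05,1],[0.14,0.08,-0.01,-0.07,-0.02,0.05,1],[0.14,0.06,-0.02,-0.06,-0.01,0.05,1],[0.14,0.07,-0.01,-0.06,-0.01,0.06,1],[0.14,0.06,-0.02,-0.07,-0.01,0.05,1]],
])

```text
time: 6.25
ee_pos: [0.5051, -0.0557, 0.2125]
tool_rot: [2.031, 2.228, 0.161]
force: [-0.6, -0.0, -3.8]
grip_width: 0.046
finger_force: 30.0
```

apply_moves([
  [[0.14,0.06,-0.01,-0.06,-0.02,0.05,1],[0.15,0.06,-0.01,-0.06,-0.01,0.05,1],[0.14,0.05,-0.01,-0.07,-0.01,0.05,1],[0.15,0.05,-0.01,-0.06,-0.01,0.05,1],[0.15,0.04,-0.01,-0.06,-0.02,0.05,1]],
])

```text
time: 6.75
ee_pos: [0.5476, 0.0926, 0.2303]
tool_rot: [2.072, 2.001, 0.298]
force: [0.2, -0.6, -2.8]
grip_width: 0.0459
finger_force: 30.0
```

apply_moves([
  [[0.14,0.04,0,-0.07,-0.01,0.05,1],[0.15,0.04,-0.01,-0.06,-0.01,0.06,1],[0.15,0.04,-0.01,-0.06,-0.02,0.05,1],[0.16,0.03,-0.01,-0.07,-0.01,0.05,1],[0.15,0.02,0,-0.06,-0.01,0.05,1]],
])

```text
time: 7.25
ee_pos: [0.5907, 0.2402, 0.2463]
tool_rot: [2.095, 1.767, 0.434]
force: [0.7, -0.6, -2.6]
grip_width: 0.0461
finger_force: 30.0
```

apply_moves([
  [[0,0,0.11,0,0,0,1],[0,0,0.11,0,0,0,1],[0,0,0.11,0,0,0,1],[0,0,0.12,0,0,0,1]],
])

```text
time: 7.65
ee_pos: [0.6318, 0.2318, 0.1653]
tool_rot: [2.095, 1.769, 0.432]
force: [-0.1, 0.2, -2.1]
grip_width: 0.046
finger_force: 30.0
```

Run:
```python
from h import *
F=[]
for k in range(3): c=camera("side");s=get_state();F.append(s["force"])
print(s["time"],np.mean(F,0),np.linalg.norm(s["joint_velocities"]),s["joint_pos"])
d=RB.inv().apply(s["ee_pos"]-CC);print("tool-frame offset mm",(d*1000).round(2),np.degrees((R.from_rotvec(s["tool_rot"]).inv()*RB).as_rotvec()).round(2))
img=c["img"].copy();W=cloud(c)
q=proj(c,CC[None])[0].astype(int)
b=cv2.resize(c["img"][q[1]-60:q[1]+40,q[0]-60:q[0]+60,::-1],None,fx=5,fy=5,interpolation=cv2.INTER_CUBIC);print(q)
# model overlay: meter underside & pad ring
o=s["ee_pos"];r=R.from_rotvec(s["tool_rot"])
M=lambda P:(proj(c,o+r.apply(np.array(P)/1000))-q+[60,60]+.5)*5
for P in([[-100,-23,4.7],[50,-23,4.7],[50,23,4.7],[-100,23,4.7]],[[-100,-23,-31.3],[50,-23,-31.3],[50,23,-31.3],[-100,23,-31.3]]):
    cv2.polylines(b,[M(P).astype(np.int32)],True,(0,255,255),1)
th=np.linspace(0,6.28,40);cv2.polylines(b,[M(np.c_[17*np.cos(th),17*np.sin(th),th*0+14.7]).astype(np.int32)],True,(255,0,255),1)
K=((proj(c,CC+.03*np.cos(th)[:,None]*YB+.03*np.sin(th)[:,None]*np.cross(YB,N))-q+[60,60]+.5)*5).astype(np.int32)
cv2.polylines(b,[K],True,(255,255,0),1)
cv2.imwrite("pics/h1.png",b)
```

```text
7.8 [-0.93525194 -0.98090482 -3.28576339] 0.05085059062968393 [ 0.3757298  -0.00696856  1.93199625 -0.33143715  0.83058631  0.72127868]
tool-frame offset mm [ -0.77  -2.41 -42.38] [-0.17  0.2   0.03]
[222 217]
```

View pics/h1.png

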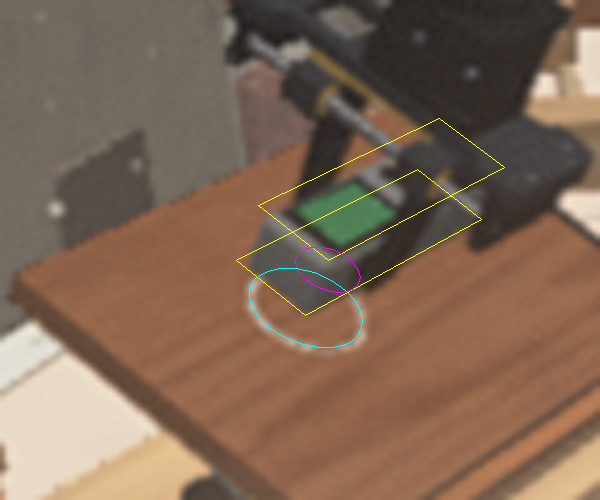

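The overlay shows the circle model (cyan) right on the chalk line at about (305,308). The meter's model outline sits slightly left of the real meter, whose display centre is at about (347,215). I'll measure that offset using the display centroid before and now.

```bash
cat >> h.py <<'E'
def green(c,lim):
    i=cv2.resize(c["img"],None,fx=4,fy=4,interpolation=cv2.INTER_CUBIC).astype(int);m=(i[...,1]-i[...,0]>25)&(i[...,1]-i[...,2]>5)
    y,x=np.nonzero(m);x=(x+.5)/4-.5;y=(y+.5)/4-.5;k=np.hypot(x-lim[0],y-lim[1])<lim[2]
    return np.array([x[k].mean(),y[k].mean()]),k.sum()
def hit(c,px,p0,n):
    u=cv2.undistortPoints(np.array(px,float).reshape(1,1,2),c["intrinsics"],np.array([c["k1"],0,0,0.])).ravel()
    T=c["cam_to_world"];d=T[:3,:3]@[u[0],u[1],1];o=T[:3,3];return o+d*((p0-o)@n)/(d@n)
E
python3 - <<'E'
from h import *
c=camera("side");s=get_state()
for f,nm,loc in(("side","side",(341,194,8)),("top","top",None)):
    cc=camera(f);im=np.load(f+"0.npz")["img"];cc=dict(cc);cc["img"]=im
    if loc is None: loc=(140+487/2.6,90+325/2.6,10)
    g,k=green(cc,loc);H=hit(cc,g,np.array([0,0,.072]),np.array([0,0,1.]))-C0
    print(f,g,k,"display in cradle frame mm",1000*H@XC,1000*H@[-np.sin(YC),np.cos(YC),0])
g,k=green(c,(222-60+347/5,217-60+215/5,12));r=R.from_rotvec(s["tool_rot"])
z=r.apply([0,0,1]);H=hit(c,g,s["ee_pos"]-.0313*z,z)
print("now",g,k,"in tool",1000*r.inv().apply(H-s["ee_pos"]),s["ee_pos"])
g1,_=g,0
# orientation of the display quad via minAreaRect on plane
i=cv2.resize(c["img"],None,fx=4,fy=4,interpolation=cv2.INTER_CUBIC).astype(int);m=(i[...,1]-i[...,0]>25)&(i[...,1]-i[...,2]>5)
y,x=np.nonzero(m);x=(x+.5)/4-.5;y=(y+.5)/4-.5;k=np.hypot(x-g[0],y-g[1])<12
Q=np.array([r.inv().apply(hit(c,p,s["ee_pos"]-.0313*z,z)-s["ee_pos"])[:2]*1000 for p in np.c_[x,y][k]],np.float32);print(cv2.minAreaRect(Q))
E
```

```text
side [340.71225136 193.78232369] 553 display in cradle frame mm 39.27281412266167 1.5640951069904434
top [326.49574118 214.98154513] 1673 display in cradle frame mm 34.900043181858834 -0.3113267393797892
now [230.34528393 198.44405679] 2078 in tool [ 13.21390887  -3.94663173 -31.3       ] [0.63134458 0.23135436 0.16565468]
((12.207805633544922, -3.807394027709961), (29.964855194091797, 47.73735427856445), 89.44766235351562)
```

apply_moves([
  [[0,0.01,0.04,0,0,0,1],[0,0.01,0.04,0,0,0,1],[0,0,0.02,0,0,0,1],[0,0,0,0,0,0,1],[0,0,0,0,0,0,1]],
])

```text
time: 8.45
ee_pos: [0.6444, 0.2293, 0.1506]
tool_rot: [2.095, 1.768, 0.433]
force: [0.1, -0.9, -1.7]
grip_width: 0.0459
finger_force: 30.0
```

```bash
cat >> h.py <<'E'
F0=np.array([0,0,-2.35])
def look(k=5,f0=F0):
    F=[];P=[];O=[];G=[]
    for _ in range(k):
        c=camera("side");s=get_state();F.append(s["force"]);P.append(s["ee_pos"]);O.append((R.from_rotvec(s["tool_rot"]).inv()*RB).as_rotvec());G.append(green(c,(230,203,14))[0])
    F=np.mean(F,0);d=RB.inv().apply(np.mean(P,0)-CC)*1000;fr=RB.inv().apply(F-f0)
    print("t",s["time"],"F",F.round(2),"Ftool(x,y,z)-weight",fr.round(2),"off mm",d.round(2),"rot",np.degrees(np.mean(O,0)).round(2),"green",np.mean(G,0).round(2),"grip",s["grip_width"])
    return c
E
python3 -c "
from h import *
look(6)"
```

```text
t 8.75 F [ 0.21 -0.4  -2.53] Ftool(x,y,z)-weight [-0.36  0.16  0.28] off mm [  0.3    4.44 -24.99] rot [0.15 0.02 0.  ] green [226.02 202.32] grip 0.04581259554802006
```

```bash
python3 -c "
from h import *
c=look(6)
s=get_state();P=CC+RB.apply(np.array([.3,4.4,-25])/1000)
z=-N
for g in ((226.02,202.32),):
  H=hit(c,g,P-.0313*z,z);print('display in tool',1000*RB.inv().apply(H-P))
"
```

```text
t 9.05 F [ 0.24 -0.11 -2.56] Ftool(x,y,z)-weight [-0.07  0.13  0.3 ] off mm [  0.26   4.36 -24.93] rot [0.15 0.03 0.01] green [226.08 202.35] grip 0.04588689670346345
display in tool [ 11.63546987  -1.70860285 -31.3       ]
```

apply_moves([
  [[0,-0.01,0.01,0,0,0,1],[0,-0.005,0.01,0,0,0,1],[0,0,0.01,0,0,0,1],[0,0,0,0,0,0,1],[0,0,0,0,0,0,1]],
])

```text
time: 9.55
ee_pos: [0.6447, 0.2294, 0.1441]
tool_rot: [2.094, 1.768, 0.433]
force: [0.8, 0.1, -1.8]
grip_width: 0.046
finger_force: 30.0
```

```bash
python3 -c "
from h import *
look(5)"
```

```text
t 9.8 F [ 0.11  0.16 -2.2 ] Ftool(x,y,z)-weight [ 0.17  0.14 -0.1 ] off mm [  0.24   1.45 -18.87] rot [0.15 0.03 0.  ] green [226.23 204.81] grip 0.0461684070148263
```

Pad gap is now about 4 mm. Moving down in 1 mm rows.

apply_moves([
  [[0,0,0.005,0,0,0,1],[0,0,0.005,0,0,0,1],[0,0,0.005,0,0,0,1],[0,0,0.005,0,0,0,1],[0,0,0,0,0,0,1]],
])

```text
time: 10.3
ee_pos: [0.6465, 0.2291, 0.1407]
tool_rot: [2.094, 1.768, 0.433]
force: [-1.3, -0.5, -1.9]
grip_width: 0.046
finger_force: 30.0
```

```bash
python3 -c "
from h import *
look(5)"
```

```text
t 10.55 F [-0.96  0.08 -1.47] Ftool(x,y,z)-weight [-0.08 -0.45 -1.22] off mm [  0.19   1.32 -14.84] rot [0.13 0.04 0.  ] green [225.71 206.05] grip 0.04565288819875893
```

apply_moves([
  [[0,0,0.005,0,0,0,1],[0,0,0.005,0,0,0,1],[0,0,0.005,0,0,0,1],[0,0,0,0,0,0,1],[0,0,0,0,0,0,1]],
])

```text
time: 11.05
ee_pos: [0.6478, 0.229, 0.1383]
tool_rot: [2.094, 1.768, 0.433]
force: [-3.7, 0.2, 1.7]
grip_width: 0.0459
finger_force: 30.0
```

```bash
python3 -c "
from h import *
look(6)"
```

```text
t 11.35 F [-3.2  -0.18  1.1 ] Ftool(x,y,z)-weight [-0.72 -1.18 -4.5 ] off mm [  0.23   1.39 -11.91] rot [0.14 0.03 0.  ] green [225.28 206.76] grip 0.04557859014934719
```

apply_moves([
  [[0,0,0.005,0,0,0,1],[0,0,0.005,0,0,0,1],[0,0,0.005,0,0,0,1],[0,0,0,0,0,0,1],[0,0,0,0,0,0,1]],
])

```text
time: 11.85
ee_pos: [0.6492, 0.2287, 0.1356]
tool_rot: [2.094, 1.768, 0.433]
force: [-6.1, 0.2, 3.4]
grip_width: 0.0457
finger_force: 30.0
```

Run:
```python
from h import *
c=look(8)
q=proj(c,CC[None])[0].astype(int)
b=cv2.resize(c["img"][q[1]-60:q[1]+40,q[0]-60:q[0]+60,::-1],None,fx=5,fy=5,interpolation=cv2.INTER_CUBIC)
cv2.imwrite("pics/p1.png",b)
```

```text
t 12.25 F [-6.02 -0.17  3.51] Ftool(x,y,z)-weight [-1.18 -2.54 -7.92] off mm [ 0.24  1.4  -9.05] rot [ 0.13  0.04 -0.  ] green [225.04 207.77] grip 0.04605869081774214
```

View pics/p1.png

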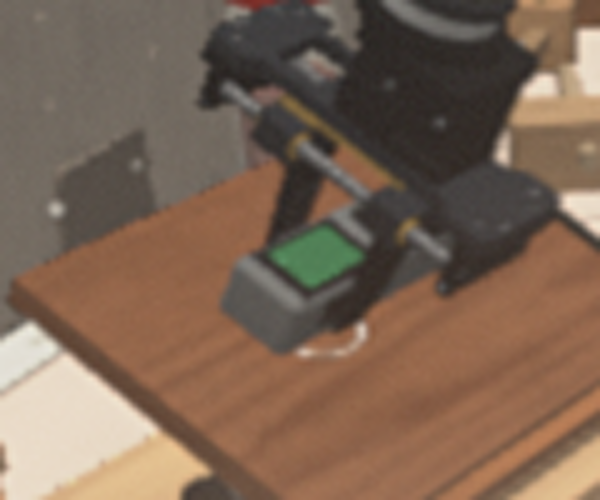

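The meter is lying lengthwise along the grain on the circle, with the circle's remaining arc visible at about (300–365, 325–355). Normal force is about 7.9 N. Now I'll hold.

apply_moves([
  [[0,0,0,0,0,0,1],[0,0,0,0,0,0,1],[0,0,0,0,0,0,1],[0,0,0,0,0,0,1],[0,0,0,0,0,0,1]],
])

```text
time: 12.75
ee_pos: [0.6492, 0.2287, 0.1357]
tool_rot: [2.094, 1.768, 0.433]
force: [-4.8, -0.7, 3.7]
grip_width: 0.0459
finger_force: 30.0
```

apply_moves([
  [[0,0,0,0,0,0,1],[0,0,0,0,0,0,1],[0,0,0,0,0,0,1],[0,0,0,0,0,0,1],[0,0,0,0,0,0,1]],
])

```text
time: 13.25
ee_pos: [0.6492, 0.2287, 0.1357]
tool_rot: [2.094, 1.768, 0.433]
force: [-5.5, 0.1, 3.5]
grip_width: 0.046
finger_force: 30.0
```

apply_moves([
  [[0,0,0,0,0,0,1],[0,0,0,0,0,0,1],[0,0,0,0,0,0,1],[0,0,0,0,0,0,1],[0,0,0,0,0,0,1]],
])

```text
time: 13.75
ee_pos: [0.6491, 0.2287, 0.1356]
tool_rot: [2.094, 1.768, 0.433]
force: [-5.5, 0.2, 3.0]
grip_width: 0.0456
finger_force: 30.0
```

apply_moves([
  [[0,0,0,0,0,0,1],[0,0,0,0,0,0,1],[0,0,0,0,0,0,1],[0,0,0,0,0,0,1],[0,0,0,0,0,0,1]],
])

```text
time: 14.25
ee_pos: [0.6491, 0.2287, 0.1357]
tool_rot: [2.094, 1.768, 0.433]
force: [-4.9, -0.1, 3.1]
grip_width: 0.0459
finger_force: 30.0
```

apply_moves([
  [[0,0,0,0,0,0,1],[0,0,0,0,0,0,1],[0,0,0,0,0,0,1],[0,0,0,0,0,0,1],[0,0,0,0,0,0,1]],
])

```text
time: 14.75
ee_pos: [0.6492, 0.2287, 0.1357]
tool_rot: [2.094, 1.768, 0.433]
force: [-5.5, 0.9, 3.0]
grip_width: 0.0461
finger_force: 30.0
```

Run:
```python
from h import *
look(6)
p,q=plan(CC+N*.14,RB,1,n=6)
h=GR+[-.0,0,.14]
plan(h,down(YC),1,n=16,p0=p,R0=q)
```

```text
t 15.05 F [-5.73 -0.07  3.27] Ftool(x,y,z)-weight [-1.03 -2.41 -7.58] off mm [ 0.23  1.4  -9.05] rot [ 0.13  0.04 -0.  ] green [225.04 207.77] grip 0.04578294539233516
[[[0.0,0.0,-0.11,0.0,0.0,0.0,1.0],[0.0,0.0,-0.11,0.0,0.0,0.0,1.0],[0.0,0.0,-0.11,0.0,0.0,0.0,1.0],[0.0,0.0,-0.11,0.0,0.0,0.0,1.0],[0.0,0.0,-0.11,0.0,0.0,0.0,1.0]]]
[[[0.0,-0.01,-0.1,0.0,0.0,0.0,1.0]]]
resid mm [-0.28  0.37 -1.25] deg [ 0.13  0.04 -0.  ]
[[[-0.14,-0.03,0.02,0.06,0.01,-0.05,1.0],[-0.15,-0.03,0.03,0.06,0.01,-0.05,1.0],[-0.14,-0.04,0.02,0.06,0.02,-0.04,1.0],[-0.14,-0.03,0.03,0.06,0.01,-0.05,1.0],[-0.14,-0.04,0.02,0.06,0.01,-0.05,1.0]]]
[[[-0.14,-0.05,0.02,0.06,0.01,-0.05,1.0],[-0.14,-0.04,0.03,0.06,0.01,-0.05,1.0],[-0.14,-0.05,0.03,0.05,0.01,-0.04,1.0],[-0.13,-0.05,0.02,0.06,0.02,-0.05,1.0],[-0.14,-0.05,0.03,0.06,0.01,-0.05,1.0]]]
[[[-0.13,-0.06,0.03,0.06,0.01,-0.05,1.0],[-0.14,-0.06,0.03,0.06,0.01,-0.05,1.0],[-0.13,-0.06,0.03,0.06,0.01,-0.04,1.0],[-0.13,-0.06,0.03,0.06,0.02,-0.05,1.0],[-0.13,-0.06,0.03,0.06,0.01,-0.05,1.0]]]
[[[-0.13,-0.07,0.03,0.06,0.01,-0.05,1.0]]]
resid mm [ 0.14 -0.77  0.16] deg [ 0.   -0.01  0.04]
```

Held dead still for about 3 s at roughly 7.7 N. Retreating and returning to above the cradle.

apply_moves([
  [[0,0,-0.02,0,0,0,1],[0,0,-0.03,0,0,0,1],[0,0,-0.1,0,0,0,1],[0,0,-0.15,0,0,0,1],[0,0,-0.15,0,0,0,1]],
])

```text
time: 15.55
ee_pos: [0.6074, 0.2354, 0.2149]
tool_rot: [2.095, 1.769, 0.432]
force: [-0.1, -1.1, -1.8]
grip_width: 0.0459
finger_force: 30.0
```

apply_moves([
  [[0,-0.01,-0.15,0,0,0,1],[0,0,-0.05,0,0,0,1],[-0.14,-0.03,0.02,0.06,0.01,-0.05,1],[-0.15,-0.03,0.03,0.06,0.01,-0.05,1],[-0.14,-0.04,0.02,0.06,0.02,-0.04,1]],
])

```text
time: 16.05
ee_pos: [0.5634, 0.1546, 0.2275]
tool_rot: [2.087, 1.902, 0.36]
force: [-0.1, 0.8, -2.1]
grip_width: 0.0459
finger_force: 30.0
```

apply_moves([
  [[-0.14,-0.03,0.03,0.06,0.01,-0.05,1],[-0.14,-0.04,0.02,0.06,0.01,-0.05,1],[-0.14,-0.05,0.02,0.06,0.01,-0.05,1],[-0.14,-0.04,0.03,0.06,0.01,-0.05,1],[-0.14,-0.05,0.03,0.05,0.01,-0.04,1]],
])

```text
time: 16.55
ee_pos: [0.5257, 0.0148, 0.1927]
tool_rot: [2.053, 2.112, 0.229]
force: [0.7, 1.0, -2.8]
grip_width: 0.0456
finger_force: 30.0
```

apply_moves([
  [[-0.13,-0.05,0.02,0.06,0.02,-0.05,1],[-0.14,-0.05,0.03,0.06,0.01,-0.05,1],[-0.13,-0.06,0.03,0.06,0.01,-0.05,1],[-0.14,-0.06,0.03,0.06,0.01,-0.05,1],[-0.13,-0.06,0.03,0.06,0.01,-0.04,1]],
])

```text
time: 17.05
ee_pos: [0.4857, -0.1236, 0.158]
tool_rot: [2.003, 2.327, 0.087]
force: [0.3, 0.8, -2.0]
grip_width: 0.0457
finger_force: 30.0
```

apply_moves([
  [[-0.13,-0.06,0.03,0.06,0.02,-0.05,1],[-0.13,-0.06,0.03,0.06,0.01,-0.05,1],[-0.13,-0.07,0.03,0.06,0.01,-0.05,1],[0,0,0,0,0,0,1],[0,0,0,0,0,0,1]],
])

```text
time: 17.55
ee_pos: [0.4633, -0.2058, 0.1387]
tool_rot: [-1.96, -2.453, -0.0]
force: [0.2, 0.2, -2.3]
grip_width: 0.046
finger_force: 30.0
```

Run:
```python
from h import *
P=[];O=[];G=[]
for k in range(6):
    c=camera("side");s=get_state();P.append(s["ee_pos"]);O.append((R.from_rotvec(s["tool_rot"]).inv()*down(YC)).as_rotvec())
p=np.mean(P,0);print(s["time"],s["force"],p,(p-GR)*1000,np.degrees(np.mean(O,0)))
q=proj(c,p[None])[0];g,k=green(c,(q[0],q[1]-2,9));H=hit(c,g,p+[0,0,.0313],np.array([0,0,1.]));r=down(YC)
print("display in tool",1000*r.inv().apply(H-p),k)
qi=q.astype(int);cv2.imwrite("pics/r1.png",cv2.resize(c["img"][qi[1]-35:qi[1]+65,qi[0]-40:qi[0]+40,::-1],None,fx=6,fy=6,interpolation=cv2.INTER_CUBIC))
print(q,g)
plan(GR+[0,0,.060],down(YC),1,n=3,p0=p,R0=down(YC)*R.from_rotvec(-np.mean(O,0)),dec=3)
```

```text
17.85 [-0.12618236 -0.00762413 -2.8335566 ] [ 0.46381067 -0.20492846  0.13974504] [  0.34938438  -0.30718935 139.74503512] [ 0.02347331 -0.00391865  0.07488378]
display in tool [ 13.96766518  -0.64127377 -31.3       ] 533
[340.75915456 172.27790819] [340.85530019 164.11937148]
[[[0.001,-0.001,0.133,0.0,0.0,0.001,1.0],[0.0,0.0,0.133,0.001,0.0,0.001,1.0],[0.001,0.0,0.133,0.0,0.0,0.001,1.0]]]
resid mm [ 0.08  0.05 -0.06] deg [-0.01 -0.   -0.01]
```

View pics/r1.png

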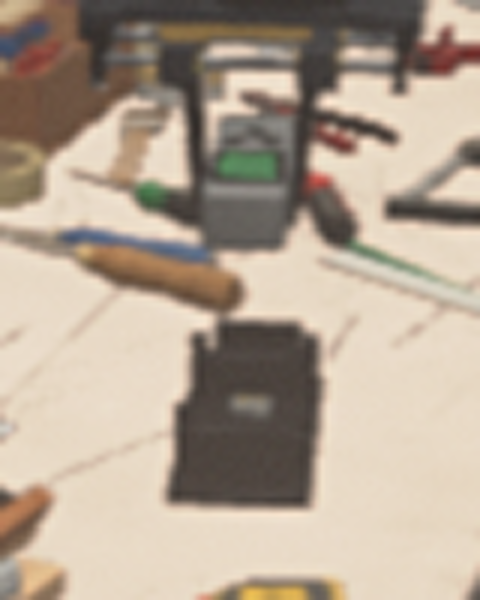

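The meter is above the cradle, level and unslipped: display in tool at +14 mm, as at the start. Lowering it.

apply_moves([
  [[0.001,-0.001,0.13,0,0,0.003,1],[0,0,0.13,0,0,0,1],[0,0,0.1,0,0,0,1],[0,0,0.07,0,0,0,1],[0,0,0.03,0,0,0,1]],
])

```text
time: 18.35
ee_pos: [0.4628, -0.2045, 0.0465]
tool_rot: [-1.959, -2.453, 0.0]
force: [0.4, 0.4, -1.7]
grip_width: 0.0461
finger_force: 30.0
```

apply_moves([
  [[0,0,0.005,0,0,0,1],[0,0,0.005,0,0,0,1],[0,0,0.005,0,0,0,1],[0,0,0.005,0,0,0,1],[0,0,0,0,0,0,1]],
])

```text
time: 18.85
ee_pos: [0.4637, -0.2055, 0.0443]
tool_rot: [1.96, 2.454, 0.0]
force: [-0.7, -0.4, -2.5]
grip_width: 0.0458
finger_force: 30.0
```

Run:
```python
from h import *
P=[];F=[]
for k in range(5):
    c=camera("side");s=get_state();P.append(s["ee_pos"]);F.append(s["force"])
print(s["time"],np.mean(F,0).round(2),np.mean(P,0).round(4),s["ft_torque"])
```

```text
19.1 [ 0.04 -0.1  -1.81] [ 0.4636 -0.2054  0.0441] [ 0.05893971 -0.11346667 -0.02479774]
```

apply_moves([
  [[0,0,0.005,0,0,0,1],[0,0,0.005,0,0,0,1],[0,0,0.003,0,0,0,1],[0,0,0,0,0,0,1],[0,0,0,0,0,0,1]],
])

```text
time: 19.6
ee_pos: [0.4634, -0.2053, 0.0412]
tool_rot: [-1.961, -2.454, -0.0]
force: [0.3, 0.4, -3.3]
grip_width: 0.0459
finger_force: 30.0
```

Run:
```python
from h import *
P=[];F=[]
for k in range(5):
    c=camera("side");s=get_state();P.append(s["ee_pos"]);F.append(s["force"])
print(s["time"],np.mean(F,0).round(2),np.mean(P,0).round(4),s["ft_torque"])
```

```text
19.85 [-0.49  0.1  -2.36] [ 0.4635 -0.2053  0.0413] [ 0.05625394 -0.0778842   0.04479093]
```

apply_moves([
  [[0,0,0.003,0,0,0,1],[0,0,0.003,0,0,0,1],[0,0,0,0,0,0,1],[0,0,0,0,0,0,1]],
])

```text
time: 20.25
ee_pos: [0.4636, -0.2054, 0.0407]
tool_rot: [1.961, 2.454, 0.0]
force: [-4.0, 1.2, 4.8]
grip_width: 0.0459
finger_force: 30.0
```

Run:
```python
from h import *
P=[];F=[];T=[]
for k in range(6):
    c=camera("side");s=get_state();P.append(s["ee_pos"]);F.append(s["force"]);T.append(s["ft_torque"])
print(s["time"],np.mean(F,0).round(2),np.mean(P,0).round(4),np.mean(T,0).round(3))
```

```text
20.55 [-3.35  1.65  5.66] [ 0.4636 -0.2054  0.0407] [ 0.296  0.438 -0.046]
```

Seated. I'll relieve the press by 0.4 mm, open, and back off.

apply_moves([
  [[0,0,-0.002,0,0,0,1],[0,0,0,0,0,0,1],[0,0,0,0,0,0,0.45],[0,0,0,0,0,0,0.4],[0,0,0,0,0,0,0.3]],
])

```text
time: 21.05
ee_pos: [0.4635, -0.2053, 0.0402]
tool_rot: [1.961, 2.454, 0.0]
force: [-0.7, 0.1, -0.5]
grip_width: 0.0602
finger_force: 0.0
```

apply_moves([
  [[0,0,0,0,0,0,0.2],[0,0,0,0,0,0,0.1],[0,0,0,0,0,0,0.1],[0,0,0,0,0,0,0.1],[0,0,-0.02,0,0,0,0.1]],
])

```text
time: 21.55
ee_pos: [0.463, -0.205, 0.044]
tool_rot: [-1.96, -2.453, 0.0]
force: [-0.8, 0.5, 0.1]
grip_width: 0.0852
finger_force: 0.0
```

apply_moves([
  [[0,0,-0.1,0,0,0,0.1],[0,0,-0.2,0,0,0,0.1],[0,0,-0.2,0,0,0,0.1],[0,0,-0.2,0,0,0,0.1],[0,0,-0.2,0,0,0,0.1]],
])

```text
time: 22.05
ee_pos: [0.4632, -0.2052, 0.2265]
tool_rot: [1.961, 2.454, 0.0]
force: [0.2, -0.3, -1.3]
grip_width: 0.0855
finger_force: 0.0
```

apply_moves([
  [[-0.2,0.05,0,0,0,0,0.1],[-0.2,0.05,0,0,0,0,0.1],[-0.2,0.05,0,0,0,0,0.1],[-0.2,0.05,0,0,0,0,0.1],[-0.2,0,0,0,0,0,0.1]],
])

```text
time: 22.55
ee_pos: [0.5477, -0.3928, 0.2245]
tool_rot: [1.96, 2.455, 0.001]
force: [-0.1, -0.1, 0.4]
grip_width: 0.0857
finger_force: 0.0
```

apply_moves([
  [[-0.2,0,0,0,0,0,0.1],[-0.1,0,0,0,0,0,0.1],[0,0,0,0,0,0,0.1],[0,0,0,0,0,0,0.1],[0,0,0,0,0,0,0.1]],
])

```text
time: 23.05
ee_pos: [0.5598, -0.449, 0.2246]
tool_rot: [-1.96, -2.455, -0.001]
force: [-0.1, 0.2, 0.1]
grip_width: 0.0858
finger_force: 0.0
```

Run:
```python
from h import *
print(get_state()["time"],get_state()["ee_pos"])
t=camera("top");s=camera("side")
for n,c in(("top",t),("side",s)):
    loc=(341,194,8) if n=="side" else (140+487/2.6,90+325/2.6,10)
    g,k=green(c,loc);H=hit(c,g,np.array([0,0,.072]),np.array([0,0,1.]))-C0
    print(n,g,k,"display in cradle",1000*H@XC,1000*H@[-np.sin(YC),np.cos(YC),0])
    d=np.abs(c["img"].astype(int)-np.load(n+"0.npz")["img"]).sum(2)
    for nm,(a,b,e,f) in (dict(board=(170,270,120,210),tape=(250,280,230,255)) if n=="top" else dict(board=(185,310,165,300),tape=(330,365,225,260))).items():
        print(nm,d[e:f,a:b].mean().round(1),np.percentile(d[e:f,a:b],99))
x=cv2.resize(t["img"][100:260,150:400,::-1],None,fx=2,fy=2,interpolation=cv2.INTER_CUBIC)
y=cv2.resize(s["img"][120:280,200:380,::-1],(280,320//1*280//360),interpolation=cv2.INTER_CUBIC)
y=cv2.resize(s["img"][170:240,300:380,::-1],(280,245),interpolation=cv2.INTER_CUBIC)
o=np.zeros((320,780,3),np.uint8);o[:,:500]=x;o[:245,500:]=y;cv2.imwrite("pics/end.png",o)
```

```text
23.05 [ 0.55984655 -0.44899199  0.22460744]
top [326.60029412 214.78264706] 1700 display in cradle 34.38352163891165 -0.8954086179226056
board 10.2 18.0
tape 10.5 17.0
side [340.74977954 193.63602293] 567 display in cradle 37.877190099856726 1.6003667679054172
board 10.7 20.0
tape 12.8 21.0
```

View pics/end.png

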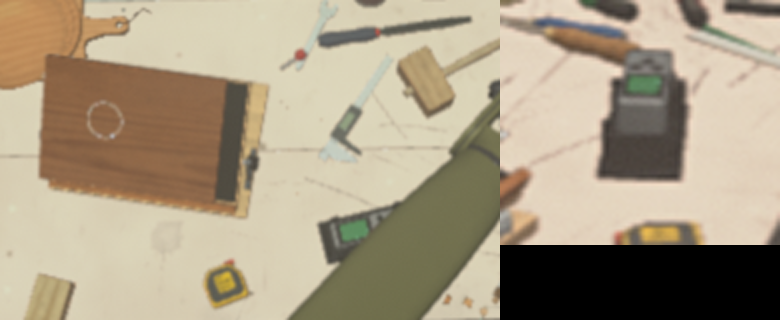

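The meter is back within about 1 mm of its start, with the display up (display at about (355,230) in the top view, (645,85) in the side view). The board region shows only noise-level change from the first picture. Handing in.

```bash
python3 -c "
from h import *
print(close_job())"
```

```text
the job is handed in; nothing more can be done
None
```

The job is handed in: I pressed the meter onto the chalk circle at about 7.7 N (roughly half-way in) and held it still for about 3 s, then laid it back in its cradle display up; the last pictures show the board and tape measure unmoved.

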